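Put the spice jars back in their caddy

ROBOT

A 6-joint arm with a two-finger parallel gripper is mounted at the origin on the work surface. World frame = base frame: x ahead of the robot, y to its left, z up, the work surface at z = 0. Lengths are in mm, angles in rad, forces in N, time in s.
With the tool pointing down it reaches from about 350 to 850 mm from the base axis. Payload 8.1 kg.
Tool frame: the origin (TCP) lies at the very end of the fingers, on their centre line; the grasp point (between the pads) lies 19 mm behind it; z points along the fingers, y is the line along which they close (so a half turn about z gives the same grasp; the last joint's range is limited). The gripper opens to 93 mm and grips with 3 to 60 N. Pads are 15 mm wide; open, the fingers measure 128 mm over their backs; the gripper's body (75 mm by 188 mm) begins 65 mm behind the grasp point.
Start: joints at [1.173, 0.13, 1.488, -0, 1.523, -0.085], TCP at [184.613, 570.897, 195.235] pointing down, gripper open.
Joint ranges: [-2.96, 2.96], [-0.89, 2.26], [0.02, 2.5], [-1.34, 4.48], [0, 2.73], [-2.66, 2.66]. Speed limits (rad/s): [2.39, 2.39, 2.79, 3.14, 3.14, 3.14].

INTERFACE

Orientations are given as a rotation vector (axis times angle).
In Python, from bench import bot, viewer gives the robot as it stands.
- The arm moves only by the shell command python3 -m handwheel 'ROWS' [FORCE]. ROWS is JSON, a list that holds one entry, the list of rows, each a list of 7 numbers: the shift along the world's x, y, z in mm, then the turn, a rotation vector about the world's x, y, z in degrees, then the finger opening in mm, from 0 to 93. In form: [[[dx, dy, dz, wx, wy, wz, claw], ...]]. A call has 1 to 12 rows; each row shifts and turns the commanded pose from where the row before left it; what a row does not reach is not made up. A row lasts 1/8 s, in which the tool goes at most 62.5 mm and 10.7 degrees, less where a joint would pass 70% of its speed; a pose out of reach is approached as far as the arm can. A call is refused whole if a number of a shift passes 62.5 or a number of a turn 10.7, either way. A call with a gripper value outside its range is refused whole. The fingers move at their own pace and stop on an object; FORCE is the grip in N (left out, the last holds). Time passes only in rows, so rows that do not move let the fingers close. It gives the time, the measured TCP pose, the force, the opening and the grip force at its end, in the units of the state.
- bot.get_state(): the state, without advancing time (a new reading comes with each control period).
- viewer.read_camera(name): name is "scene" or "top" or "wrist"; returns a dict with "color" (400x640x3 uint8, red, green, blue), "fx", "fy", "cx", "cy" (pixels), "k1" (the pictures are not rectified: a ray, as slopes to the right and down, at radius r is drawn at 1 + k1 r^2 times it, then the intrinsics apply), "world_to_cam" (4x4, takes a point from world to camera coordinates); the wrist camera has in their place "tool_from_camera" (4x4, takes a point from camera to tool coordinates, whose origin is the TCP and whose axes are the flange's). Camera axes: x right, y down, z forward; pixel columns grow to the right and rows downward; lengths in mm; the calibration is good to about 2 mm. A picture is of the moment at which its call begins: read the wrist's pose just before it. There is no depth.
- bot.hand_in(): hands the job in; it is judged then, once.
Trained networks look in the newest picture that a camera, given by its name, has taken for a name from the list of things; names that differ only in an ending like _2 or _b are one class to them, and where a whole thing is asked for, a point or a joint stands for the part that bears it (a point fixed in the world has none). Each returns a list of dicts, best first, with "confidence" (0 to 1); they miss things now and then, are a little off and sometimes report something else, mostly with a low value. They report only what shows in the picture. A call takes as long as a camera call. They do not tell look-alikes from the thing itself.
- viewer.boxes_of(name, camera): "box" ([left, top, right, bottom] in pixels, round what is visible of it).
- viewer.spot_point(name, camera): "location" ([column, row] in pixels: a listed point, or the origin of a listed thing).
The state is a dict: "time": time; "q": joint angles; "joint_velocities": joint speeds; "joint_torque": joint torques, N m; "tool_pos": TCP position; "orientation": TCP orientation; "wrist_force": force on the tool from outside, world axes, zero at the start; "ft_torque": the same for the moment, N m; "gripper_width": opening from 0.0 (shut) to 1.0 (fully open); "finger_force": force on a finger pad.
Only numpy, scipy, OpenCV 4.12 (cv2) and the standard library are available. Lean on these libraries where they do the work, as an engineer would, in place of code of your own. Each camera call takes 0.05 s, during which the arm holds its last target. There are 200 camera calls.

TASK

Put the four glass spice jars away in the wooden caddy, each standing upright on the floor of the bay whose tile matches the colour of its lid. They are glass: set each one down gently, do not let it drop. Leave the two white supplement tubs, whose coloured lids carry a white disc, standing where they are.

Things in the scene. Friction and masses are not known exactly. Their poses are not given: they have to be found in the camera images.
- jar_red: glass spice jar with rust-red contents and a plain red lid; upright cylinder 100 mm tall, 170 g nominal; glass 47 mm in diameter, lid 48 mm in diameter on the top 30 mm; grip it by the lid. Stands on the worktop (z = 0). Origin: centre of the underside; z up along its axis
- jar_yellow: glass spice jar with golden contents and a plain yellow lid; upright cylinder 100 mm tall, 170 g nominal; glass 47 mm in diameter, lid 48 mm in diameter on the top 30 mm; grip it by the lid. Stands on the worktop (z = 0). Origin: centre of the underside; z up along its axis
- jar_green: glass spice jar with olive contents and a plain green lid; upright cylinder 100 mm tall, 170 g nominal; glass 47 mm in diameter, lid 48 mm in diameter on the top 30 mm; grip it by the lid. Stands on the worktop (z = 0). Origin: centre of the underside; z up along its axis
- jar_blue: glass spice jar with dark peppercorn-grey contents and a plain blue lid; upright cylinder 100 mm tall, 170 g nominal; glass 47 mm in diameter, lid 48 mm in diameter on the top 30 mm; grip it by the lid. Stands on the worktop (z = 0). Origin: centre of the underside; z up along its axis
- tile_red: red tile, 62 x 62 x 3 mm, on the floor of its bay of the wooden caddy. Origin: centre of its underside, 8 mm above the worktop, mid-bay; z up, x and y along the bay's sides. Tile top 11 mm above the worktop. Caddy: fixed open box 160 x 160 mm, 50 mm high, walls and dividers 8 mm, 2 x 2 bays of 68 x 68 mm at 76 mm pitch; its centre is the mean of the four tiles. Which bay has which colour varies
- tile_yellow: yellow tile, 62 x 62 x 3 mm, on the floor of its bay of the wooden caddy. Origin: centre of its underside, 8 mm above the worktop, mid-bay; z up, x and y along the bay's sides. Tile top 11 mm above the worktop. Caddy: fixed open box 160 x 160 mm, 50 mm high, walls and dividers 8 mm, 2 x 2 bays of 68 x 68 mm at 76 mm pitch; its centre is the mean of the four tiles. Which bay has which colour varies
- tile_green: green tile, 62 x 62 x 3 mm, on the floor of its bay of the wooden caddy. Origin: centre of its underside, 8 mm above the worktop, mid-bay; z up, x and y along the bay's sides. Tile top 11 mm above the worktop. Caddy: fixed open box 160 x 160 mm, 50 mm high, walls and dividers 8 mm, 2 x 2 bays of 68 x 68 mm at 76 mm pitch; its centre is the mean of the four tiles. Which bay has which colour varies
- tile_blue: blue tile, 62 x 62 x 3 mm, on the floor of its bay of the wooden caddy. Origin: centre of its underside, 8 mm above the worktop, mid-bay; z up, x and y along the bay's sides. Tile top 11 mm above the worktop. Caddy: fixed open box 160 x 160 mm, 50 mm high, walls and dividers 8 mm, 2 x 2 bays of 68 x 68 mm at 76 mm pitch; its centre is the mean of the four tiles. Which bay has which colour varies
- tub_red: look-alike that does not belong in the caddy: opaque white plastic supplement tub with a red lid that bears a white disc (32 mm) on its top; same shape and size as the spice jars (48 mm diameter, 100 mm tall, 120 g nominal). Stands on the worktop (z = 0). Origin: centre of the underside; z up
- tub_green: look-alike that does not belong in the caddy: opaque white plastic supplement tub with a green lid that bears a white disc (32 mm) on its top; same shape and size as the spice jars (48 mm diameter, 100 mm tall, 120 g nominal). Stands on the worktop (z = 0). Origin: centre of the underside; z up
Things that resemble listed ones, but are neither listed nor needed, are in the scene too. Leave any pink look-alike of the jar_yellow alone. Leave any pink look-alike of the jar_blue alone.

How it is judged:
By the outcome, as a careful person would: the job done as asked, in the order asked, and still so for the second after the job is handed in, with the robot touching nothing.
It also fails if it takes over 115 s, if anything falls off the work surface, if the arm or the gripper's body presses on something with over 40 N, if the wrist force passes 120 N, or if a joint passes its speed limit or range.

## Working session

There is one attempt and no reset: what is moved stays moved. The work goes in short steps, Python scripts to look and compute and a shell command to move; the robot and the scene stay as the last step left them, time stands still between calls to the robot, and variables do not carry over. Pictures are saved under pics/ and viewed, at most 14 in all, crops included, and the job is handed in when it is done.

```bash
mkdir -p pics; cat > h.py <<'E'
from bench import bot, viewer
import cv2, numpy as np
from scipy.spatial.transform import Rotation as R
def ray(c,px,st=None):
    d=np.array([(px[0]-c['cx'])/c['fx'],(px[1]-c['cy'])/c['fy']]);u=d.copy()
    for _ in range(20): u=d/(1+c['k1']*(u@u))
    v=np.array([u[0],u[1],1.])
    if 'world_to_cam' in c: T=np.linalg.inv(c['world_to_cam'])
    else:
        W=np.eye(4);W[:3,:3]=R.from_rotvec(st['orientation']).as_matrix();W[:3,3]=st['tool_pos'];T=W@np.array(c['tool_from_camera'])
    return T[:3,3],T[:3,:3]@v
def at(c,px,z,st=None):
    o,d=ray(c,px,st);return (o+d*(z-o[2])/d[2]).round(1)
def save(im,n,s=1): cv2.imwrite('pics/'+n,cv2.resize(im[:,:,::-1],None,fx=s,fy=s,interpolation=cv2.INTER_CUBIC))
E
python3 - <<'E'
from h import *
N=['jar_red','jar_yellow','jar_green','jar_blue','tub_red','tub_green','tile_red','tile_yellow','tile_green','tile_blue']
for cam in ['top','scene']:
    c=viewer.read_camera(cam);save(c['color'],cam+'1.png')
    print(cam,np.linalg.inv(c['world_to_cam'])[:3,3].round())
    for n in N:
        z=8 if 'tile' in n else 0
        print(n,[(round(d['confidence'],2),np.round(d['location']).tolist(),at(c,d['location'],z)[:2].tolist()) for d in viewer.spot_point(n,cam)][:5])
s=bot.get_state();print(s['time'],s['tool_pos'],s['orientation'],s['wrist_force'])
E
```

```text
top [ 410.  -11. 1220.]
jar_red [(0.85, [421.0, 192.0], [594.5, -280.2])]
jar_yellow [(0.96, [328.0, 191.0], [592.4, -46.3]), (0.58, [321.0, 144.0], [714.0, -26.2])]
jar_green [(0.78, [429.0, 258.0], [429.7, -300.3])]
jar_blue [(0.91, [330.0, 253.0], [438.2, -54.9]), (0.53, [290.0, 249.0], [445.5, 44.8])]
tub_red [(0.7, [376.0, 192.0], [593.3, -166.4])]
tub_green [(0.6, [380.0, 243.0], [464.9, -176.1])]
tile_red [(0.96, [224.0, 184.0], [605.2, 213.4])]
tile_yellow [(0.87, [215.0, 210.0], [538.0, 232.7])]
tile_green [(0.73, [251.0, 190.0], [590.7, 146.7])]
tile_blue [(0.95, [244.0, 217.0], [522.8, 162.0])]
scene [ 968. -257.  697.]
jar_red [(0.91, [217.0, 289.0], [609.1, -280.6])]
jar_yellow [(0.83, [316.0, 231.0], [600.1, -41.5]), (0.74, [348.0, 261.0], [700.1, -21.6])]
jar_green []
jar_blue [(0.85, [275.0, 186.0], [436.0, -55.7]), (0.81, [311.0, 169.0], [436.4, 45.7]), (0.4, [394.0, 159.0], [522.2, 246.4])]
tub_red [(0.85, [261.0, 254.0], [585.1, -170.1])]
tub_green [(0.81, [236.0, 217.0], [468.7, -176.6])]
tile_red [(0.5, [407.0, 179.0], [597.7, 223.5])]
tile_yellow [(0.52, [391.0, 160.0], [527.6, 231.9])]
tile_green [(0.77, [378.0, 194.0], [594.9, 136.1]), (0.72, [220.0, 287.0], [611.6, -275.1])]
tile_blue [(0.76, [367.0, 169.0], [517.7, 161.1])]
1.1 [184.61470865 570.88045506 195.22990333] [-4.89362930e-01 -3.10321357e+00  7.54510838e-05] [ 1.25988157 -0.29925967  0.11758602]
```

View pics/top1.png

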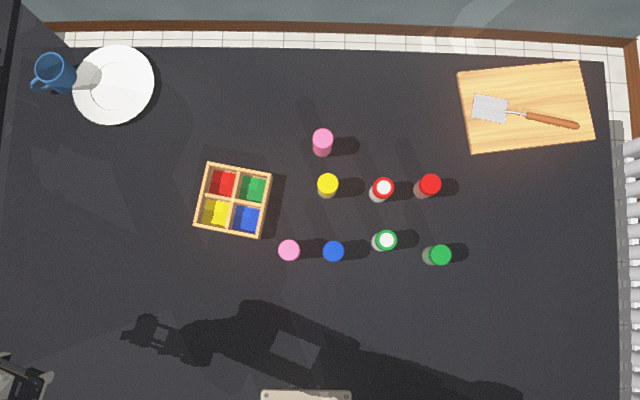

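View pics/scene1.png

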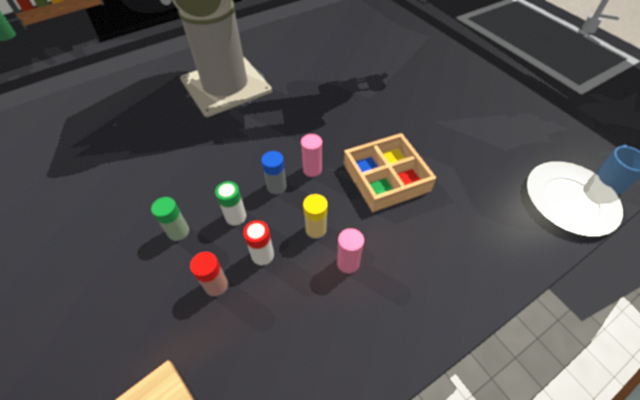

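Top picture: plain red lid at (430,184) and red lid with white disc (tub) at (382,188). Plain green is at (440,255), disc green (tub) at (386,240). Yellow is at (327,184) and blue at (333,251), with pink look-alikes at (322,143) and (289,250). Tiles: red (222,183), green (253,189), yellow (215,212), blue (246,219). The plain lids over coloured glass fit the description. I'll confirm this in a crop.

```bash
python3 - <<'E'
from h import *
im=cv2.imread('pics/top1.png')[:,:,::-1]
save(im[120:280,180:480],'crop1.png',2.6)
c=viewer.read_camera('top');s=viewer.read_camera('scene')
w=viewer.read_camera('wrist');T=np.array(w['tool_from_camera']);print(T.round(2),w['fx'],w['k1'])
hsv=lambda i:cv2.cvtColor(i,cv2.COLOR_RGB2HSV)
def blob(im,lo,hi,seed):
    h=hsv(im).astype(int);m=((h[...,0]-lo)%180<=(hi-lo)%180)&(h[...,1]>150)&(h[...,2]>90)
    n,l,st,ce=cv2.connectedComponentsWithStats(m.astype(np.uint8))
    return [(st[i,4],ce[i].round(1)) for i in range(1,n) if st[i,4]>60]
for n,(lo,hi) in dict(red=(173,5),yellow=(22,34),green=(60,82),blue=(105,120)).items():
    for a,p in blob(c['color'],lo,hi,None): 
        if p[1]>130: print(n,a,p,'z100',at(c,p,98)[:2],'z11',at(c,p,11)[:2])
E
```

```text
[[   0.     -0.96   -0.29   79.1 ]
 [   1.      0.     -0.      0.5 ]
 [   0.     -0.29    0.96 -190.14]
 [   0.      0.      0.      1.  ]] 342.3468267336687 -0.05334401746222208
red 528 [221.8 182.9] z100 [592.  202.6] z11 [606.1 219.2]
red 380 [429.8 184.2] z100 [ 599.4 -280. ] z11 [ 614.1 -300.8]
red 181 [382.5 187.9] z100 [ 588.2 -169.2] z11 [ 602.1 -181.5]
yellow 373 [327.3 183.5] z100 [595.7 -41.3] z11 [610.1 -43.6]
yellow 570 [215.1 212.9] z100 [522. 215.] z11 [530.7 232.5]
green 106 [385.1 240. ] z100 [ 468.  -175.6] z11 [ 472.5 -188.4]
green 345 [439.9 254.5] z100 [ 436.9 -302.2] z11 [ 439.  -324.8]
blue 332 [249.1 218.8] z100 [510.1 136.2] z11 [517.9 147.6]
blue 349 [333.1 250.6] z100 [441.7 -57.1] z11 [444.2 -60.7]
```

View pics/crop1.png

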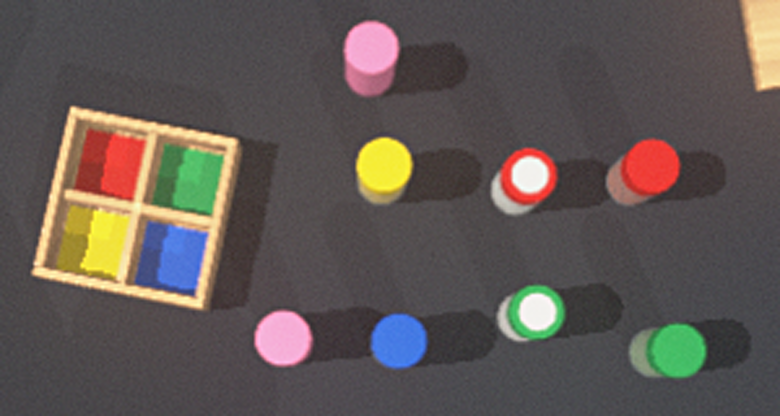

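The crop confirms it: plain red at crop (650,167), plain green (678,350), plain yellow (384,166) and plain blue (398,340) are the jars. The white-disc ones at (529,175) and (536,312) are the tubs.

```bash
python3 - <<'E'
from h import *
c=viewer.read_camera('top')
P=np.array([at(c,(x/2.6+179.7,y/2.6+119.7),50)[:2] for x,y in [(72,108),(238,137),(208,308),(35,272)]]);print(P,P.mean(0))
for i in range(4):
    d=P[(i+1)%4]-P[i];print(np.linalg.norm(d),np.degrees(np.arctan2(d[1],d[0])))
E
python3 -m handwheel '[[[20,-60,0,0,0,-9,93],[50,-35,10,0,0,-10,93],[50,-35,10,0,0,-10,93],[50,-35,0,0,0,-10,93],[50,-35,0,0,0,0,93],[50,-35,0,0,0,0,93],[20,-60,0,0,0,0,93],[0,-60,0,0,0,0,93],[0,-60,0,0,0,0,93],[0,-60,0,0,0,0,93],[0,-60,0,0,0,0,93],[0,-60,0,0,0,0,93]]]' 30
```

```text
[[652.4 249.5]
 [627.9  93.2]
 [468.9 115.6]
 [498.2 276.2]] [561.85  183.625]
158.208533271755 -98.90861321804768
160.57010929808823 171.98091627996268
163.2508805489269 79.66062287715013
156.49450469585184 -9.823463214907575
time: 2.8
tool_pos: [473.9, -24.6, 215.6]
orientation: [1.497, 2.761, 0.001]
wrist_force: [1.5, 0.9, 0.1]
gripper_width: 1.0
finger_force: 0.0
```

```bash
cat >> h.py <<'E'
HS=dict(red=(173,5),yellow=(22,34),green=(60,82),blue=(105,120))
def wr(name=None):
    st=bot.get_state();w=viewer.read_camera('wrist')
    if name: save(w['color'],name)
    h=cv2.cvtColor(w['color'],cv2.COLOR_RGB2HSV).astype(int)
    for n,(lo,hi) in HS.items():
        m=((h[...,0]-lo)%180<=(hi-lo)%180)&(h[...,1]>140)&(h[...,2]>60)
        k,l,s,ce=cv2.connectedComponentsWithStats(m.astype(np.uint8))
        for i in range(1,k):
            if s[i,4]>300: print(n,s[i].tolist(),ce[i].round(),'z100',at(w,ce[i],100,st)[:2],'z11',at(w,ce[i],11,st)[:2])
    return st,w
E
python3 - <<'E'
from h import *
wr('w1.png')
E
```

```text
red [508, 12, 62, 69, 2218] [539.  46.] z100 [570.1 184.2] z11 [610.6 225.4]
red [307, 347, 44, 21, 332] [328. 358.] z100 [ 598.1 -178.3] z11 [ 646.8 -242.6]
yellow [378, 232, 39, 38, 432] [390. 245.] z100 [572.3 -32.4] z11 [613.4 -54.2]
green [453, 65, 65, 69, 1851] [484. 100.] z100 [559.5 123.3] z11 [597.  146.8]
green [206, 270, 49, 42, 844] [235. 287.] z100 [ 468.  -156.2] z11 [ 478.8 -214.1]
blue [402, 8, 74, 78, 2918] [439.  47.] z100 [499.1 134.7] z11 [518.9 161.6]
blue [239, 164, 53, 55, 2238] [265. 191.] z100 [442.3 -52.3] z11 [445.6 -79.9]
```

View pics/w1.png

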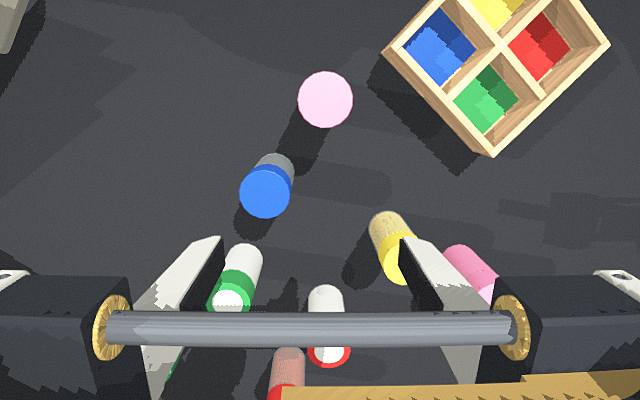

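Wrist picture: blue jar lid at (265,191), pink beside it at (325,99), yellow (393,255), tubs at (232,290) and (327,340). Caddy rim corners are at (383,50), (492,157) and (609,44).

```bash
python3 - <<'E'
from h import *
st=bot.get_state();w=viewer.read_camera('wrist')
P=[at(w,p,50,st)[:2] for p in [(383,50),(492,157),(609,44)]];print(P,(P[0]+P[2])/2)
for a,b in [(0,1),(1,2)]:
    d=P[b]-P[a];print(np.linalg.norm(d),np.degrees(np.arctan2(d[1],d[0])))
g=cv2.cvtColor(w['color'],cv2.COLOR_RGB2HSV)
m=cv2.inRange(g,(105,150,180),(120,255,255))
n,l,s,c=cv2.connectedComponentsWithStats(m)
for i in range(1,n):
    if s[i,4]>300:
        e=cv2.fitEllipse(np.argwhere(l==i)[:,::-1].astype(np.int32)) if 0 else None
        print(s[i],c[i],at(w,c[i],100,st))
E
```

```text
[array([466.5, 109.2]), array([626.,  88.]), array([652.8, 243.5])] [559.65 176.35]
160.90273459453695 -7.571112309290562
157.79255368996346 80.22129464447787
[ 410   20   62   59 1710] [438.33040936  48.48304094] [499.6 125.8 100. ]
[ 243  158   52   55 2213] [269.36647085 185.41075463] [442.2 -52.5 100. ]
```

```bash
python3 -m handwheel '[[[-16,-15,0,0,0,0,93],[-16,-15,-40,0,0,0,93],[0,0,-40,0,0,0,93],[0,0,0,0,0,0,93]]]' 30; python3 - <<'E'
from h import *
wr('w2.png')
E
```

```text
time: 3.4
tool_pos: [439.6, -51.6, 132.3]
orientation: [-1.494, -2.757, 0.002]
wrist_force: [0.2, -0.8, -0.7]
gripper_width: 1.0
finger_force: 0.0
red [618, 9, 22, 52, 592] [632.  32.] z100 [543.1 161.2] z11 [601.  219.5]
red [355, 369, 50, 17, 623] [379. 379.] z100 [ 564.3 -139. ] z11 [ 630.8 -200.6]
yellow [460, 266, 42, 25, 607] [480. 276.] z100 [570.7 -22.4] z11 [639.6 -37.5]
green [548, 60, 68, 75, 2327] [581.  98.] z100 [542.8 111.6] z11 [600.7 150.1]
green [229, 347, 60, 35, 653] [260. 365.] z100 [ 475.1 -180.3] z11 [ 505.9 -258.4]
blue [489, 0, 80, 75, 3436] [529.  32.] z100 [487.2 121.4] z11 [522.9 163.8]
blue [277, 180, 69, 74, 3961] [311. 218.] z100 [440.8 -52.3] z11 [457.9 -79.2]
```

View pics/w2.png

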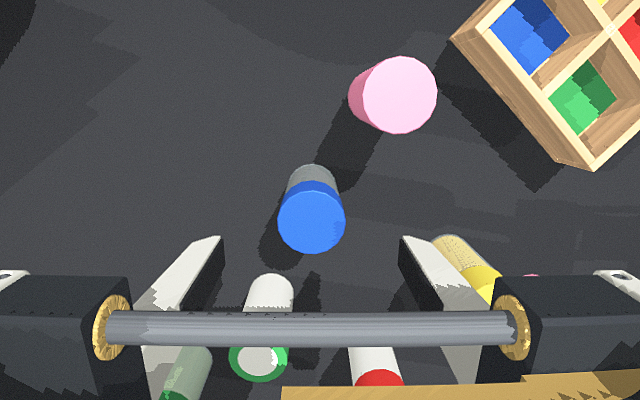

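Blue lid top at (312,220), centred between the fingers. Going down to grip it.

```bash
python3 -m handwheel '[[[1,-2,-30,0,0,0,93],[0,0,-20,0,0,0,93],[0,0,-16,0,0,0,93],[0,0,0,0,0,0,93],[0,0,0,0,0,0,40],[0,0,0,0,0,0,40],[0,0,0,0,0,0,40],[0,0,0,0,0,0,40],[0,0,0,0,0,0,40],[0,0,0,0,0,0,40]]]' 25
```

```text
time: 4.7
tool_pos: [443.1, -54.8, 69.3]
orientation: [1.497, 2.762, -0.0]
wrist_force: [-0.6, -0.7, 0.7]
gripper_width: 0.507
finger_force: 25.0
```

```bash
python3 -m handwheel '[[[0,0,10,0,0,0,40],[0,0,40,0,0,0,40],[0,0,50,0,0,0,40],[0,0,50,0,0,0,40],[30,35,0,0,0,0,40],[50,45,0,0,0,0,40],[50,45,0,0,0,0,40],[30,40,0,0,0,0,40],[0,0,0,0,0,0,40],[0,0,0,0,0,0,40]]]'; python3 - <<'E'
from h import *
for i in range(2):
    st,w=wr('w3.png' if i==0 else None)
    print(st['tool_pos'],st['orientation'])
    for n in HS: print(n,[(round(d['confidence'],2),np.round(d['location']).tolist(),at(w,d['location'],8,st)[:2].tolist()) for d in viewer.spot_point('tile_'+n,'wrist')][:2])
E
```

```text
time: 5.95
tool_pos: [595.6, 103.8, 219.0]
orientation: [-1.496, -2.762, 0.002]
wrist_force: [0.1, -0.7, -2.2]
gripper_width: 0.502
finger_force: 25.0
red [337, 44, 78, 81, 3201] [375.  85.] z100 [594.1 209. ] z11 [606.  219.9]
yellow [286, 0, 81, 78, 1597] [333.  24.] z100 [536.2 228.9] z11 [531.3 245.6]
green [292, 98, 74, 74, 1924] [326. 138.] z100 [584.2 147.2] z11 [593.1 140.3]
blue [241, 48, 77, 80, 3138] [279.  88.] z100 [525.9 161. ] z11 [518.1 158.1]
blue [265, 198, 93, 100, 7184] [311. 249.] z100 [631.8  48.8] z11 [654.5  13.7]
[595.63071    103.80058486 219.0424896 ] [-1.49595728e+00 -2.76174651e+00  1.50917129e-03]
red [(0.59, [374.0, 86.0], [605.8, 218.5])]
yellow [(0.87, [326.0, 35.0], [531.3, 232.8])]
green [(0.95, [326.0, 136.0], [592.0, 142.2]), (0.39, [309.0, 202.0], [618.6, 64.5])]
blue [(0.69, [279.0, 90.0], [519.1, 156.4]), (0.39, [307.0, 200.0], [616.1, 64.4])]
red [337, 43, 77, 81, 3177] [375.  84.] z100 [594.1 208.9] z11 [606. 220.]
yellow [286, 0, 80, 50, 1525] [333.  22.] z100 [536.3 230. ] z11 [531.5 247.1]
green [292, 97, 73, 74, 1912] [326. 137.] z100 [584.  146.9] z11 [592.9 140.2]
blue [241, 48, 76, 79, 3118] [279.  87.] z100 [525.8 160.7] z11 [518. 158.]
blue [265, 198, 93, 100, 7179] [311. 249.] z100 [632.3  47.7] z11 [655.1  12.6]
[595.8490381  103.03778493 219.8808938 ] [1.49851020e+00 2.76035007e+00 6.00257796e-04]
red [(0.83, [372.0, 84.0], [604.0, 218.2]), (0.4, [128.0, 285.0], [477.9, -169.6])]
yellow [(0.96, [325.0, 36.0], [531.8, 230.6])]
green [(0.7, [329.0, 137.0], [596.3, 142.7])]
blue [(0.89, [281.0, 90.0], [521.1, 157.3])]
```

View pics/w3.png

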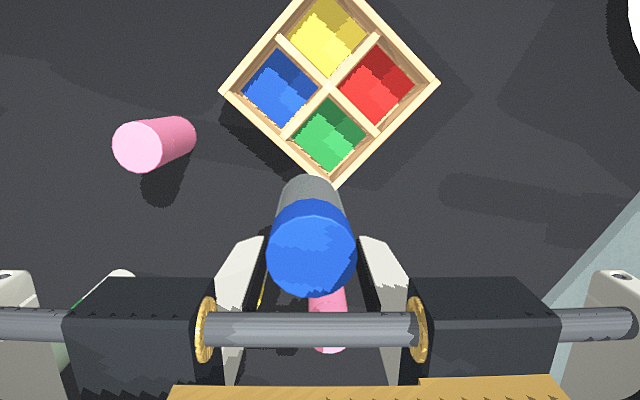

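Wrist picture: blue jar held upright, lid top at about (311,255). Tiles are blue (279,88), red (375,85), green (326,137) and yellow (326,36). Rim corners are at (219,91) and (440,82).

```bash
cat >> h.py <<'E'
def held(px,zt):
    S=[bot.get_state()];w=viewer.read_camera('wrist');st=S[0]
    p=at(w,px,st['tool_pos'][2]+zt,st)
    print('tool',st['tool_pos'],'lid in tool',R.from_rotvec(st['orientation']).as_matrix().T@(p-st['tool_pos']))
    return st,w
E
python3 - <<'E'
from h import *
st,w=held((311,256),32)
a,b=[at(w,p,50,st) for p in [(219,91),(440,82)]];print(a,b,(a+b)/2,at(w,(329,88),50,st), np.linalg.norm(a-b))
E
```

```text
tool [595.99279828 103.62876564 219.45407714] lid in tool [  1.22518191   0.817482   -32.04584851]
[472.6 124.1  50. ] [654.7 253.6  50. ] [563.65 188.85  50.  ] [564.4 186.9  50. ] 223.45169500364057
```

```bash
python3 -m handwheel '[[[-40,27,0,0,0,0,40],[-36,26,0,0,0,0,40],[0,0,0,0,0,0,40],[0,0,-40,0,0,0,40],[0,0,-40,0,0,0,40],[0,0,-30,0,0,0,40],[0,0,-15,0,0,0,40],[0,0,-6,0,0,0,40],[0,0,-2,0,0,0,40],[0,0,0,0,0,0,40],[0,0,0,0,0,0,40]]]'
```

```text
time: 7.88
tool_pos: [520.8, 157.1, 87.3]
orientation: [1.496, 2.761, 0.002]
wrist_force: [0.1, 0.3, -1.9]
gripper_width: 0.508
finger_force: 25.0
```

```bash
python3 -m handwheel '[[[0,0,-2,0,0,0,40],[0,0,-2,0,0,0,40],[0,0,-1,0,0,0,40],[0,0,0,0,0,0,40],[0,0,0,0,0,0,40]]]';python3 -m handwheel '[[[0,0,-1,0,0,0,40],[0,0,0,0,0,0,40]]]'
```

```text
time: 8.5
tool_pos: [520.0, 156.9, 81.2]
orientation: [-1.497, -2.762, 0.0]
wrist_force: [0.3, 0.3, -2.0]
gripper_width: 0.508
finger_force: 25.0
time: 8.75
tool_pos: [520.2, 157.0, 80.4]
orientation: [1.497, 2.762, 0.0]
wrist_force: [0.0, 0.9, -1.2]
gripper_width: 0.505
finger_force: 25.0
```

```bash
python3 -m handwheel '[[[0,0,-1,0,0,0,40],[0,0,0,0,0,0,40]]]';python3 -m handwheel '[[[0,0,-0.5,0,0,0,40],[0,0,0,0,0,0,40]]]'
```

```text
time: 9.0
tool_pos: [520.6, 156.7, 80.3]
orientation: [1.497, 2.761, 0.0]
wrist_force: [-2.1, -2.1, 5.7]
gripper_width: 0.506
finger_force: 25.0
time: 9.25
tool_pos: [520.7, 156.7, 80.3]
orientation: [1.497, 2.761, 0.0]
wrist_force: [-4.2, -3.1, 9.4]
gripper_width: 0.507
finger_force: 25.1
```

Contact made. Release, lift, and head to yellow at (596,-41).

```bash
python3 -m handwheel '[[[0,0,0,0,0,0,60],[0,0,0,0,0,0,75],[0,0,0,0,0,0,75],[0,0,20,0,0,0,75],[0,0,50,0,0,0,75],[0,0,50,0,0,0,75],[20,-48,0,0,0,0,80],[20,-50,0,0,0,0,93],[20,-50,0,0,0,0,93],[16,-50,0,0,0,0,93],[0,0,-40,0,0,0,93],[0,0,0,0,0,0,93]]]'; python3 - <<'E'
from h import *
wr('w4.png')
E
```

```text
time: 10.75
tool_pos: [593.3, -41.3, 154.7]
orientation: [-1.496, -2.755, 0.004]
wrist_force: [-0.8, 0.6, -0.8]
gripper_width: 0.998
finger_force: 0.0
red [204, 284, 57, 28, 1181] [233. 299.] z100 [ 583.8 -144.3] z11 [ 595.3 -206. ]
red [160, 370, 55, 30, 1255] [189. 387.] z100 [ 594.9 -248.8] z11 [ 610.5 -348.4]
yellow [288, 170, 59, 27, 389] [316. 178.] z100 [585.1 -21.1] z11 [597.1 -38.1]
green [433, 0, 39, 26, 349] [455.   9.] z100 [599.1 124.4] z11 [616.2 160.2]
green [66, 222, 72, 54, 1748] [107. 245.] z100 [ 475.2 -157.8] z11 [ 447.3 -224.3]
```

View pics/w4.png

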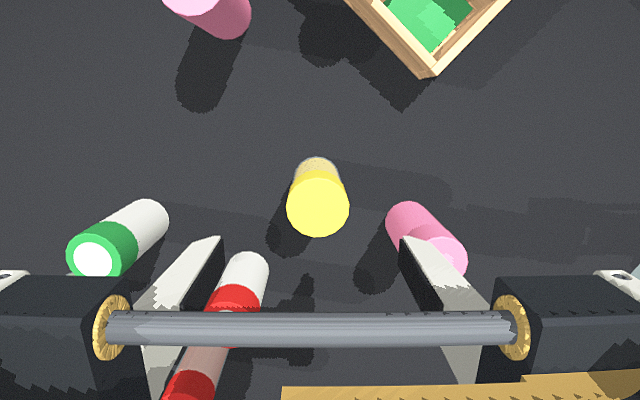

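Yellow lid top at (318,206), clear of the pink one at (437,250).

```bash
python3 - <<'E'
from h import *
for i in range(2):
    st=bot.get_state();w=viewer.read_camera('wrist');p=at(w,(318,207),100,st);print(st['tool_pos'],p,p-st['tool_pos'])
E
```

```text
[594.5029018  -40.79823211 157.07962381] [600.4 -39.  100. ] [  5.8970982    1.79823211 -57.07962381]
[595.63133893 -40.57293181 158.86645751] [602.1 -39.3 100. ] [  6.46866107   1.27293181 -58.86645751]
```

```bash
python3 -m handwheel '[[[4,1,-30,0,0,0,93],[0,0,-30,0,0,0,93],[0,0,-20,0,0,0,93],[0,0,-11,0,0,0,93],[0,0,0,0,0,0,93],[0,0,0,0,0,0,40],[0,0,0,0,0,0,40],[0,0,0,0,0,0,40],[0,0,0,0,0,0,40],[0,0,0,0,0,0,40]]]' 25
```

```text
time: 12.15
tool_pos: [600.0, -40.1, 67.8]
orientation: [1.497, 2.762, -0.0]
wrist_force: [0.6, 0.3, 0.2]
gripper_width: 0.51
finger_force: 10.7
```

```bash
python3 -m handwheel '[[[0,0,0,0,0,0,40],[0,0,10,0,0,0,40],[0,0,40,0,0,0,40],[0,0,50,0,0,0,40],[0,0,50,0,0,0,40],[-8,32,0,0,0,0,40],[-12,48,0,0,0,0,40],[-12,48,0,0,0,0,40],[-12,48,0,0,0,0,40],[-12,48,0,0,0,0,40],[-12,48,0,0,0,0,40],[0,0,0,0,0,0,40]]]'; python3 - <<'E'
from h import *
st,w=held((311,256),32);save(w['color'],'w5.png')
E
```

```text
time: 13.65
tool_pos: [530.8, 235.2, 218.3]
orientation: [-1.491, -2.765, -0.001]
wrist_force: [0.9, -0.4, -1.5]
gripper_width: 0.512
finger_force: 25.0
tool [530.83764374 235.15817789 218.27825023] lid in tool [  1.25145015   0.77903018 -32.02030154]
```

View pics/w5.png

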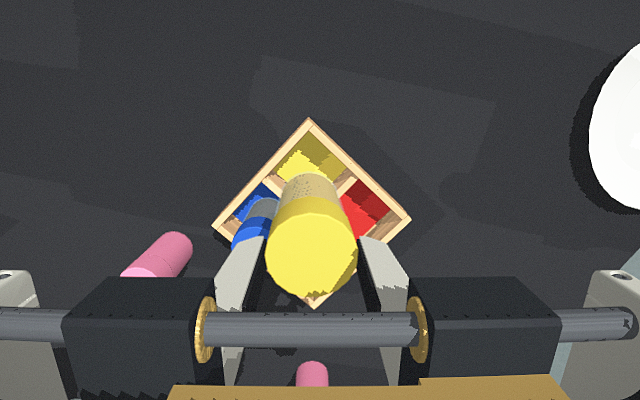

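Yellow jar held, lid at (311,255), and the blue jar is standing in its bay at (252,222).

```bash
python3 -m handwheel '[[[0,0,-30,0,0,0,40],[0,0,-40,0,0,0,40],[0,0,-40,0,0,0,40],[0,0,-15,0,0,0,40],[0,0,-8,0,0,0,40],[0,0,-3,0,0,0,40],[0,0,-1,0,0,0,40],[0,0,0,0,0,0,40],[0,0,-1,0,0,0,40],[0,0,0,0,0,0,40],[0,0,0,0,0,0,40]]]';python3 -m handwheel '[[[0,0,-1,0,0,0,40],[0,0,0,0,0,0,40]]]'
```

```text
time: 15.08
tool_pos: [532.0, 232.0, 79.8]
orientation: [1.497, 2.762, 0.0]
wrist_force: [-0.1, 0.3, -1.1]
gripper_width: 0.509
finger_force: 25.0
time: 15.32
tool_pos: [532.1, 232.0, 78.8]
orientation: [1.497, 2.762, 0.0]
wrist_force: [0.5, -0.0, 0.2]
gripper_width: 0.509
finger_force: 25.0
```

```bash
python3 -m handwheel '[[[0,0,-0.7,0,0,0,40],[0,0,0,0,0,0,40]]]'
```

```text
time: 15.58
tool_pos: [532.3, 232.0, 78.7]
orientation: [1.497, 2.762, 0.001]
wrist_force: [-2.4, -0.1, 6.1]
gripper_width: 0.506
finger_force: 25.0
```

```bash
python3 -m handwheel '[[[0,0,0,0,0,0,60],[0,0,0,0,0,0,75],[0,0,0,0,0,0,75],[0,0,20,0,0,0,75],[0,0,50,0,0,0,75],[0,0,50,0,0,0,75],[8,-40,0,0,0,0,80],[6,-50,0,0,0,0,93],[6,-50,0,0,0,0,93],[6,-50,0,0,0,0,93],[6,-50,0,0,0,0,93],[6,-50,0,0,0,0,93]]]';python3 -m handwheel '[[[6,-50,0,0,0,0,93],[6,-50,0,0,0,0,93],[6,-50,0,0,0,0,93],[6,-50,0,0,0,0,93],[6,-22,-20,0,0,0,93],[0,0,-20,0,0,0,93],[0,0,0,0,0,0,93],[0,0,0,0,0,0,93]]]'; python3 - <<'E'
from h import *
wr('w6.png')
E
```

```text
time: 17.08
tool_pos: [570.5, -59.8, 200.0]
orientation: [1.496, 2.76, 0.001]
wrist_force: [0.8, -0.3, 0.2]
gripper_width: 1.001
finger_force: 0.0
time: 18.08
tool_pos: [600.3, -278.8, 158.9]
orientation: [1.495, 2.763, 0.0]
wrist_force: [0.3, 0.2, 0.1]
gripper_width: 0.998
finger_force: 0.0
red [349, 34, 72, 73, 2237] [383.  70.] z100 [ 589.9 -170.2] z11 [ 601.5 -155.3]
red [281, 169, 63, 67, 3258] [312. 203.] z100 [ 601.1 -277.4] z11 [ 616.7 -300.9]
green [204, 0, 63, 22, 407] [241.  11.] z100 [ 488.7 -191.4] z11 [ 464.2 -184.1]
green [77, 80, 78, 66, 1112] [131. 112.] z100 [ 454.5 -291.4] z11 [ 417.8 -319.9]
```

View pics/w6.png

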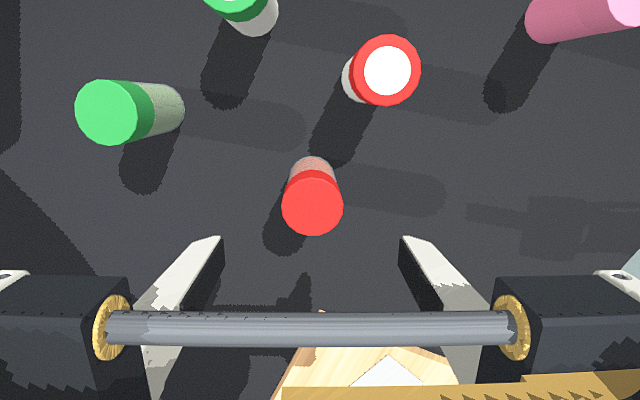

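Plain red lid with rust-red jar at (312,203) is centred under the tool. The disc tub is at (386,70), clear of the fingers.

```bash
python3 -m handwheel '[[[1,0,-30,0,0,0,93],[0,0,-30,0,0,0,93],[0,0,-20,0,0,0,93],[0,0,-11,0,0,0,93],[0,0,0,0,0,0,93],[0,0,0,0,0,0,40],[0,0,0,0,0,0,40],[0,0,0,0,0,0,40],[0,0,0,0,0,0,40],[0,0,0,0,0,0,40],[0,0,0,0,0,0,40]]]' 25
```

```text
time: 19.5
tool_pos: [601.1, -280.0, 67.1]
orientation: [1.497, 2.762, 0.0]
wrist_force: [0.5, 0.4, 0.5]
gripper_width: 0.512
finger_force: 25.0
```

```bash
python3 -m handwheel '[[[0,0,10,0,0,0,40],[0,0,40,0,0,0,40],[0,0,50,0,0,0,40],[0,0,50,0,0,0,40],[1,29,0,0,0,0,40],[1,45,0,0,0,0,40],[1,45,0,0,0,0,40],[1,45,0,0,0,0,40],[1,45,0,0,0,0,40],[1,45,0,0,0,0,40],[0,45,0,0,0,0,40],[0,45,0,0,0,0,40]]]';python3 -m handwheel '[[[0,45,0,0,0,0,40],[0,45,0,0,0,0,40],[0,35,0,0,0,0,40],[0,30,0,0,0,0,40],[0,0,0,0,0,0,40],[0,0,0,0,0,0,40],[0,0,0,0,0,0,40]]]'; python3 - <<'E'
from h import *
wr('w7.png')
E
```

```text
time: 21.0
tool_pos: [606.8, 65.4, 217.5]
orientation: [1.497, 2.762, 0.0]
wrist_force: [1.3, 0.0, -2.7]
gripper_width: 0.51
finger_force: 25.0
time: 21.88
tool_pos: [607.2, 217.8, 217.2]
orientation: [1.499, 2.761, -0.0]
wrist_force: [1.1, 0.0, -1.7]
gripper_width: 0.506
finger_force: 25.0
red [274, 127, 74, 55, 2195] [310. 158.] z100 [594.  238.6] z11 [602.5 225.1]
red [264, 200, 94, 102, 7375] [311. 252.] z100 [645.  161.1] z11 [668.4 125.1]
yellow [217, 80, 83, 78, 3607] [254. 122.] z100 [534.4 238.6] z11 [525.7 225.1]
green [234, 179, 48, 60, 1472] [260. 208.] z100 [579.9 173. ] z11 [584.3 140.6]
blue [167, 136, 86, 82, 3196] [202. 183.] z100 [522.2 164.1] z11 [510.  129.1]
```

View pics/w7.png

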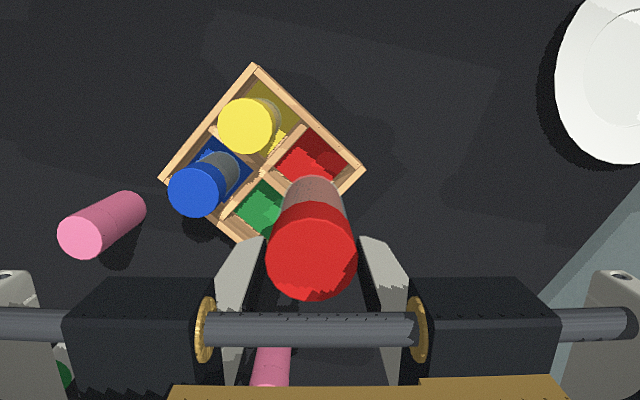

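Blue (196,190) and yellow (248,125) stand in their bays, and red is over its tile.

```bash
python3 -m handwheel '[[[0,0,-30,0,0,0,40],[0,0,-40,0,0,0,40],[0,0,-40,0,0,0,40],[0,0,-15,0,0,0,40],[0,0,-8,0,0,0,40],[0,0,-3,0,0,0,40],[0,0,-1,0,0,0,40],[0,0,0,0,0,0,40],[0,0,-1,0,0,0,40],[0,0,0,0,0,0,40],[0,0,0,0,0,0,40]]]';python3 -m handwheel '[[[0,0,-1,0,0,0,40],[0,0,0,0,0,0,40]]]'
```

```text
time: 23.3
tool_pos: [607.0, 219.0, 79.1]
orientation: [1.497, 2.762, 0.0]
wrist_force: [-0.4, -0.1, -2.4]
gripper_width: 0.507
finger_force: 25.0
time: 23.55
tool_pos: [607.2, 219.0, 78.2]
orientation: [1.497, 2.762, 0.0]
wrist_force: [-0.4, 0.0, -1.5]
gripper_width: 0.51
finger_force: 25.0
```

```bash
python3 -m handwheel '[[[0,0,-0.7,0,0,0,40],[0,0,0,0,0,0,40]]]'; python3 -m handwheel '[[[0,0,-0.3,0,0,0,40],[0,0,0,0,0,0,40]]]'
```

```text
time: 23.8
tool_pos: [607.4, 219.0, 78.0]
orientation: [1.497, 2.761, 0.001]
wrist_force: [-0.4, -1.0, 4.2]
gripper_width: 0.509
finger_force: 25.0
time: 24.05
tool_pos: [607.5, 219.0, 78.0]
orientation: [1.497, 2.761, 0.001]
wrist_force: [-2.0, -0.3, 5.8]
gripper_width: 0.508
finger_force: 25.0
```

```bash
python3 -m handwheel '[[[0,0,0,0,0,0,60],[0,0,0,0,0,0,75],[0,0,0,0,0,0,75],[0,0,20,0,0,0,75],[0,0,50,0,0,0,75],[0,0,50,0,0,0,75],[-15,-45,0,0,0,0,80],[-15,-45,0,0,0,0,93],[-15,-45,0,0,0,0,93],[-15,-45,0,0,0,0,93],[-15,-45,0,0,0,0,93],[-15,-45,0,0,0,0,93]]]';python3 -m handwheel '[[[-15,-45,0,0,0,0,93],[-15,-45,0,0,0,0,93],[-15,-45,0,0,0,0,93],[-15,-45,0,0,0,0,93],[-15,-45,0,0,0,0,93],[-6,-26,-20,0,0,0,93],[0,0,-20,0,0,0,93],[0,0,0,0,0,0,93],[0,0,0,0,0,0,93]]]'; python3 - <<'E'
from h import *
st,w=wr('w8.png');print(st['tool_pos'])
E
```

```text
time: 25.55
tool_pos: [516.9, -52.5, 198.9]
orientation: [1.496, 2.76, 0.001]
wrist_force: [0.8, -1.0, -0.5]
gripper_width: 1.0
finger_force: 0.0
time: 26.68
tool_pos: [436.7, -301.2, 157.9]
orientation: [1.495, 2.762, 0.0]
wrist_force: [-0.1, -0.9, 0.1]
gripper_width: 0.997
finger_force: 0.0
red [524, 137, 80, 65, 2685] [558. 167.] z100 [ 578.  -173.2] z11 [ 644.1 -151.3]
green [405, 55, 38, 67, 465] [416.  88.] z100 [ 452.  -189.6] z11 [ 472.9 -173.6]
green [283, 170, 57, 26, 329] [311. 177.] z100 [ 425.5 -283.3] z11 [ 436.9 -301. ]
[ 436.66216327 -301.22834727  157.86143643]
```

View pics/w8.png

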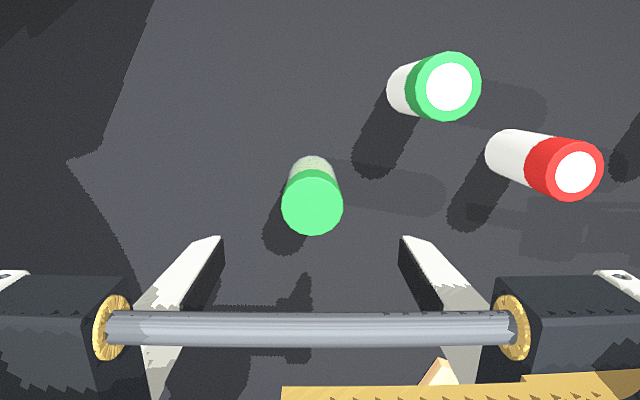

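Plain green lid with olive jar at (312,204) is centred as before. The disc tubs at (447,86) and (568,170) are clear.

```bash
python3 -m handwheel '[[[0,0,-30,0,0,0,93],[0,0,-30,0,0,0,93],[0,0,-20,0,0,0,93],[0,0,-10,0,0,0,93],[0,0,0,0,0,0,93],[0,0,0,0,0,0,40],[0,0,0,0,0,0,40],[0,0,0,0,0,0,40],[0,0,0,0,0,0,40],[0,0,0,0,0,0,40],[0,0,0,0,0,0,40]]]' 25
```

```text
time: 28.1
tool_pos: [436.1, -302.1, 67.1]
orientation: [1.497, 2.762, 0.0]
wrist_force: [0.9, -0.5, 1.2]
gripper_width: 0.508
finger_force: 25.0
```

```bash
python3 -m handwheel '[[[0,0,10,0,0,0,40],[0,0,40,0,0,0,40],[0,0,50,0,0,0,40],[0,0,50,0,0,0,40],[8,20,0,0,0,0,40],[14,40,0,0,0,0,40],[14,40,0,0,0,0,40],[14,40,0,0,0,0,40],[14,40,0,0,0,0,40],[14,40,0,0,0,0,40],[14,40,0,0,0,0,40],[14,40,0,0,0,0,40]]]';python3 -m handwheel '[[[14,40,0,0,0,0,40],[14,40,0,0,0,0,40],[14,40,0,0,0,0,40],[10,26,0,0,0,0,40],[0,0,0,0,0,0,40],[0,0,0,0,0,0,40],[0,0,0,0,0,0,40]]]'; python3 - <<'E'
from h import *
wr('w9.png')
E
```

```text
time: 29.6
tool_pos: [542.3, -0.7, 217.6]
orientation: [1.497, 2.762, 0.0]
wrist_force: [0.9, -0.0, -2.2]
gripper_width: 0.507
finger_force: 25.0
time: 30.48
tool_pos: [593.9, 142.9, 217.2]
orientation: [1.499, 2.761, -0.0]
wrist_force: [0.3, -0.4, -0.7]
gripper_width: 0.506
finger_force: 25.0
red [319, 77, 83, 78, 3662] [364. 119.] z100 [601.2 218.5] z11 [615.6 221. ]
yellow [278, 53, 69, 56, 814] [314.  84.] z100 [547.7 219.8] z11 [546.7 222.6]
green [275, 128, 73, 54, 1688] [309. 160.] z100 [580.3 161.6] z11 [588.8 147.5]
green [265, 202, 93, 100, 6818] [311. 253.] z100 [631.9  85.1] z11 [655.2  49. ]
blue [220, 80, 80, 78, 3474] [255. 124.] z100 [522.3 162.8] z11 [514.  149.1]
```

View pics/w9.png

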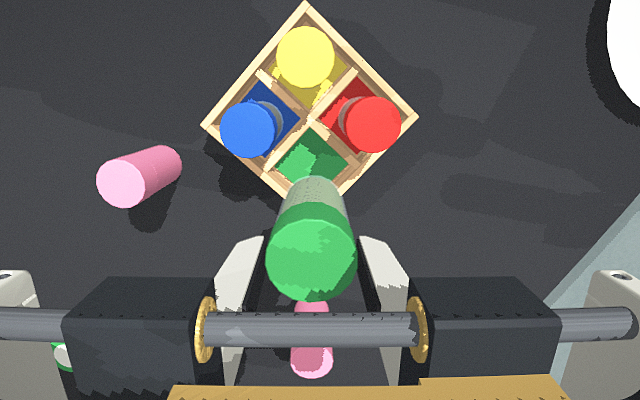

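Blue (249,129), yellow (305,56) and red (371,124) stand in their bays, and green is over its tile at (312,160).

```bash
python3 -m handwheel '[[[0,0,-30,0,0,0,40],[0,0,-40,0,0,0,40],[0,0,-40,0,0,0,40],[0,0,-15,0,0,0,40],[0,0,-8,0,0,0,40],[0,0,-3,0,0,0,40],[0,0,-1,0,0,0,40],[0,0,0,0,0,0,40],[0,0,-1,0,0,0,40],[0,0,0,0,0,0,40],[0,0,0,0,0,0,40]]]';python3 -m handwheel '[[[0,0,-1,0,0,0,40],[0,0,0,0,0,0,40]]]';python3 -m handwheel '[[[0,0,-0.7,0,0,0,40],[0,0,0,0,0,0,40]]]'
```

```text
time: 31.9
tool_pos: [594.0, 143.9, 79.1]
orientation: [-1.497, -2.762, 0.0]
wrist_force: [-0.1, -0.2, -1.4]
gripper_width: 0.508
finger_force: 25.0
time: 32.15
tool_pos: [594.2, 144.0, 78.2]
orientation: [1.497, 2.762, 0.0]
wrist_force: [-0.3, 0.3, -0.5]
gripper_width: 0.506
finger_force: 25.0
time: 32.4
tool_pos: [594.4, 143.9, 78.0]
orientation: [1.497, 2.761, 0.001]
wrist_force: [-0.8, -0.1, 4.9]
gripper_width: 0.508
finger_force: 25.0
```

```bash
python3 -m handwheel '[[[0,0,0,0,0,0,60],[0,0,0,0,0,0,75],[0,0,0,0,0,0,75],[0,0,20,0,0,0,75],[0,0,50,0,0,0,75],[0,0,50,0,0,0,75],[-30,-40,20,0,0,0,75],[-30,-40,0,0,0,0,75],[-30,-40,0,0,0,0,75],[-20,-40,0,0,0,0,75],[0,0,0,0,0,0,75],[0,0,0,0,0,0,75]]]'; python3 - <<'E'
from h import *
a=viewer.read_camera('top')['color'];b=viewer.read_camera('scene')['color']
save(np.vstack([a[120:280,180:480],b[110:310,140:440]]),'end.png',1.6)
E
```

```text
time: 33.9
tool_pos: [484.6, -16.0, 218.7]
orientation: [1.497, 2.76, 0.002]
wrist_force: [-0.6, 0.5, 0.6]
gripper_width: 0.803
finger_force: 0.0
```

View pics/end.png

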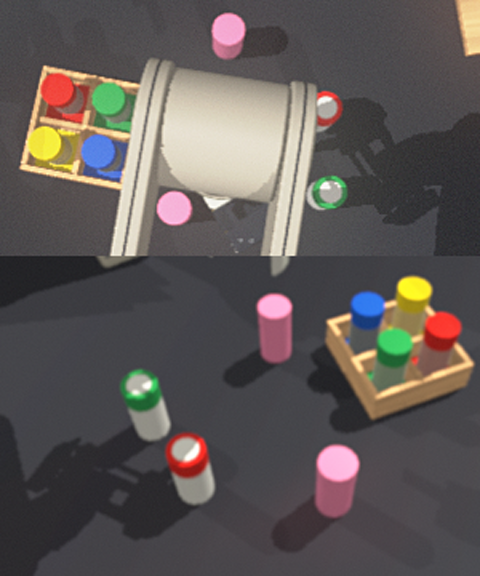

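All four jars stand upright in their matching bays (scene crop around (400,335)). The tubs at (147,405) and (190,467) and the pink look-alikes are where they were.

```bash
python3 -c "
from bench import bot
print(bot.hand_in())"
```

```text
the job is handed in; nothing more can be done
None
```

The four spice jars stand upright in the caddy bays that match their lids, each lowered until it touched the floor before release. The two tubs and the pink look-alikes were left alone, and the job is handed in at about 34 s of robot time.

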